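# Fetch the brush from under the rack with the reacher

### The arm

A 7-joint arm with a two-finger parallel gripper is mounted at the origin on a cart in front of the work surface, level with it; the furniture and walls round the work are solid. World frame = base frame: x ahead of the robot, y to its left, z up, the work surface at z = 0. Lengths are in m, angles in rad, forces in N, time in s.
With the tool pointing down it reaches from about 0.4 to 0.875 m from the base axis. Payload 19.3 kg.
Tool frame: the origin (TCP) lies at the very end of the fingers, on their centre line; the grasp point (between the pads) lies 19 mm behind it; z points along the fingers, y is the line along which they close (so a half turn about z gives the same grasp; the last joint's range is limited). The gripper opens to 85 mm and grips with 20 to 120 N. Pads are 22 mm wide; open, the fingers measure 114 mm over their backs; the gripper's body (76 mm by 85 mm) begins 54 mm behind the grasp point. The pads swing forward as they close: fully open they stand 13 mm farther back than shut.
Start: joints at [1.201, 0.521, -0.036, 1.599, 0.021, 1.021, -0.113], TCP at [0.185, -0.597, 0.231] pointing down, gripper open.
Joint ranges: [-2.91, 2.91], [-0.3, 2.13], [-1.5, 1.42], [0.17, 2.43], [-1.26, 4.41], [0.16, 1.93], [-2.52, 2.52]. Speed limits (rad/s): [1.89, 1.89, 2.39, 2.39, 3.01, 3.01, 3.01].

### API

Orientations are given as [roll, pitch, yaw] about the fixed x, y, z axes, in that order (R = Rz(yaw) Ry(pitch) Rx(roll)).
In Python, from workcell import bot gives the robot as it stands.
- The arm moves only by the tool servo_tool, never from a script. Its argument "plan" is a list of rows, each a list of 7 numbers: the finger opening in cm, from 0 to 8.54, then the shift along the tool's x, y, z in cm, then the turn, a rotation vector about the tool's x, y, z in degrees. In form: [[fingers, x, y, z, wx, wy, wz], ...]. A call has 1 to 10 rows; each row is the pose to reach, as a shift and turn from the pose commanded when the call began, along the tool's axes at that moment; what a row does not reach only later rows make up. A row lasts 1/10 s, in which the tool goes at most 50 mm and 8.59 degrees, less where a joint would pass 70% of its speed; a pose out of reach is approached as far as the arm can. A call with a gripper value outside its range is refused whole. The fingers move at their own pace and stop on an object; "force" is the grip in N (left out, the last holds). Time passes only in rows, so rows that repeat a pose let the fingers close. It gives the time, the measured TCP pose, the force, the opening and the grip force at its end, in the units of the state.
- bot.observe(): the state, without advancing time (a new reading comes with each control period).
- bot.grab_frame(name): name is "side" or "top"; returns a dict with "frame" (384x512x3 uint8, blue, green, red), "mtx" (3x3 intrinsics, pixels), "R" (3x3) and "t" (3): a world point X has camera coordinates R X + t. Camera axes: x right, y down, z forward; pixel columns grow to the right and rows downward; lengths in m; the calibration is good to about 2 mm. A picture is of the moment at which its call begins. There is no depth.
- bot.job_done(): hands the job in; it is judged then, once.
The state is a dict: "clock": time; "qpos": joint angles; "qd": joint speeds; "joint_efforts": joint torques, N m; "position": TCP position; "tool_rot": TCP orientation; "force": force on the tool from outside, world axes, zero at the start; "moment": the same for the moment, N m; "grip_width": finger opening in m; "finger_force": force on a finger pad.
Only numpy, scipy, OpenCV 4.12 (cv2) and the standard library are available. Lean on these libraries where they do the work, as an engineer would, in place of code of your own. Each camera call takes 0.05 s, during which the arm holds its last target. There are 200 camera calls.

### The job

The small counter brush has slid into the low gap under the wire rack, where no hand fits. Hold the reacher by its upright grip and trigger, slide its open jaws in around the brush, squeeze the trigger so that the jaws close on it, and draw it out through the open front, keeping the trigger squeezed until the whole brush is clear of the rack. Then let go, leaving brush and reacher lying flat on the counter; do not touch the brush with the robot itself, and leave the marker under the rack where it lies.

Things in the scene. Friction and masses are not known exactly. Their poses are not given: they have to be found in the camera images.
- reacher: Loose 0.2 kg pick-up tool gliding easily on its slick foot; lift it 3 mm to shift it sideways. Origin: counter level under the grip's middle; x to the jaws, z up. Grip: two upright posts 34 mm wide (y), 96 tall, squeezed together along x from above: grey fixed one, back face x -30 mm; white trigger, front face x +30 mm (60 over both; 38 squeezed). Below: foot x -32 to 46 mm, 46 wide, 20 high; ahead a 16 mm tube, top 30 mm high.
- jaws (a point): Point on the reacher's axis between its jaw pads, 19 mm up, 185 mm ahead (x) of the reacher's origin: bring it to the brush's middle. Two flat parallel jaws run forward from a crosshead (80 mm wide, 36 high, front face 50 mm behind this point) to 25 mm ahead of it, 6 to 32 mm high. Open: 58 mm between the pads, 69 mm over the outsides, centred. Axes as the reacher's.
- reacher_trigger (a joint): Trigger: 0 relaxed (jaws open) to 0.022 m fully squeezed; each jaw moves in by 0.75 of it, meeting the brush at about 0.019. Its spring (9 N at 0, 14.5 N at 0.022) reopens them. Fingers closed to about 56 mm hold the tool with jaws nearly open; 20 to 30 N closes them firmly. Fingers that close evenly shift the tool forward by half the trigger's travel.
- brush: Counter brush lying bristles down under the rack, oblong purple back, 86 mm long (its y), 30 mm wide (x), 22 mm high, 60 g, its length along the rack's x axis within about 5 degrees. Origin: centre of its underside.
- marker: Round marker pen, white with green cap, 135 mm long (its y), 17 mm thick, lying under the rack alongside the brush, about 64 mm to one side of it. Not to be disturbed. Origin: centre of its underside at the start.
- rack: Fixed low steel wire rack, 80 mm clear height, top at 86 mm. Origin: counter level under its middle; x points into the gap. 110 mm deep (open front edge at x -55 mm, rear rail at +55), 160 mm wide (y), thin legs at the corners, thin wires over the top. The counter is clear for 270 mm before the front. Brush and marker lie at mid-depth, one near y +32 mm, the other near y -32 mm.

How it is judged:
By the outcome, as a careful person would: the job done as asked, in the order asked, and still so for the second after the job is handed in, with the robot touching nothing.
It also fails if it takes over 40 s, if anything falls off the work surface, if the arm or the gripper's body presses on something with over 40 N, if the wrist force passes 120 N, or if a joint passes its speed limit or range.

## Working session

There is one attempt and no reset: what is moved stays moved. The work goes in short steps, Python scripts to look and compute and a tool call to move; the robot and the scene stay as the last step left them, time stands still between calls to the robot, and variables do not carry over. Pictures are saved under pics/ and viewed, at most 10 in all, crops included, and the job is handed in when it is done.

Besides the shell and the picture viewer there is one more tool, called after "Request:" in YAML: its name, and indented under it one key for each argument. servo_tool: Moves the arm, as the interface text tells. Its arguments: {"type":"object","properties":{"plan":{"type":"array","items":{"type":"array","items":{"type":"number"}}},"force":{"type":"number"}},"required":["plan"]}

```bash
mkdir -p pics; ls; python3 - <<'E'
from workcell import bot
import cv2,numpy as np
s=bot.observe();print({k:np.round(v,3) for k,v in s.items()})
for n in("top","side"):
    f=bot.grab_frame(n);cv2.imwrite(f"pics/{n}0.png",f["frame"]);print(n,f["mtx"].tolist(),np.round(f["R"],4).tolist(),np.round(f["t"],4).tolist())
a=cv2.imread("pics/top0.png");b=cv2.imread("pics/side0.png")
E
```

```text
pics
{'clock': np.float64(0.0), 'qpos': array([ 1.201,  0.522, -0.036,  1.6  ,  0.021,  1.021, -0.113]), 'qd': array([ 0.   ,  0.   ,  0.   ,  0.001,  0.   , -0.001,  0.002]), 'joint_efforts': array([-1.0000e-03, -9.2713e+01,  1.9790e+00, -3.6993e+01,  1.8000e-02,
        8.0000e-03, -0.0000e+00]), 'position': array([ 0.184, -0.597,  0.231]), 'tool_rot': array([-3.14,  0.  ,  0.3 ]), 'force': array([-0.531,  0.425, -0.553]), 'moment': array([ 0.025,  0.005, -0.028]), 'finger_force': np.float64(0.0), 'grip_width': np.float64(0.085)}
top [[461.9153053079339, 0.0, 260.7839579290441], [0.0, 461.9153053079339, 193.84961380724624], [0.0, 0.0, 1.0]] [[-0.0134, -0.9999, -0.0019], [-0.9815, 0.0135, -0.191], [0.191, -0.0007, -0.9816]] [-0.0188, 0.4755, 0.8822]
side [[392.1702282423, 0.0, 259.2317223804226], [0.0, 392.1702282423, 193.1113458692937], [0.0, 0.0, 1.0]] [[0.9749, -0.2225, 0.0025], [-0.1284, -0.5714, -0.8105], [0.1818, 0.7899, -0.5857]] [-0.4391, 0.1021, 0.801]
```

View pics/top0.png

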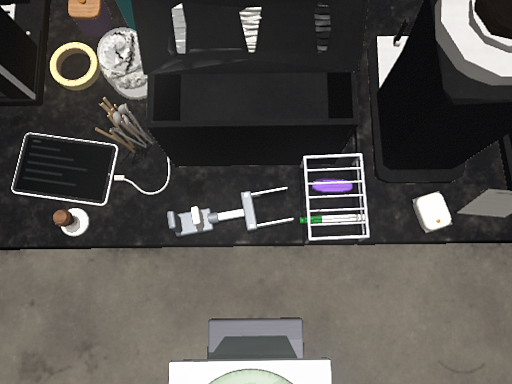

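View pics/side0.png

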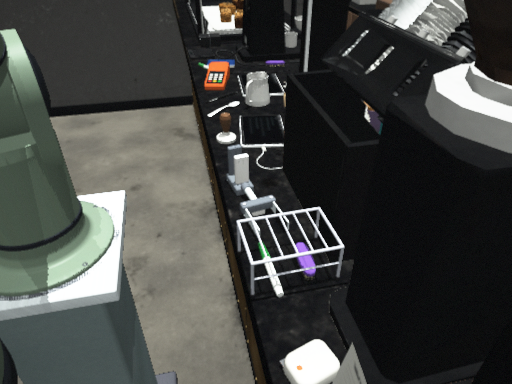

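The top view shows the reacher's grip near (190,218), its jaw tips at about (287,188) and (293,220), the rack's corners at about (304,156), (362,154), (368,237) and (310,240), the purple brush at (332,186) and the marker at about (333,219). I'll enlarge it to get the coordinates.

```bash
cat >h.py <<'E'
from workcell import bot
import cv2,numpy as np
def grab(n): return bot.grab_frame(n)
def pt(f,u,v,z=0.):
    d=f["R"].T@np.linalg.solve(f["mtx"],[u,v,1.]);c=-f["R"].T@f["t"]
    return c+d*(z-c[2])/d[2]
def crop(f,name,u0,v0,u1,v1,k):
    im=cv2.resize(f["frame"][v0:v1,u0:u1],None,fx=k,fy=k,interpolation=cv2.INTER_CUBIC)
    for u in range(-(-u0//20)*20,u1,20): cv2.line(im,((u-u0)*k,0),((u-u0)*k,6),(0,255,255),1);cv2.putText(im,str(u),((u-u0)*k,16),0,.35,(0,255,255))
    for v in range(-(-v0//20)*20,v1,20): cv2.line(im,(0,(v-v0)*k),(6,(v-v0)*k),(0,255,255),1);cv2.putText(im,str(v),(8,(v-v0)*k+4),0,.35,(0,255,255))
    cv2.imwrite(name,im)
E
python3 - <<'E'
from h import *
f=grab("top");crop(f,"pics/c1.png",155,140,380,250,3)
im=f["frame"].astype(int);b,g,r=im[...,0],im[...,1],im[...,2]
m=((b-g>60)&(r-g>20)).astype(np.uint8);m[:140]=0;m[:, :290]=0;m[:,380:]=0
ys,xs=np.nonzero(m);print(xs.min(),xs.max(),ys.min(),ys.max(),cv2.minAreaRect(np.c_[xs,ys].astype(np.float32)))
for u,v in[(304,156),(362,154),(368,237),(310,240)]:print(pt(f,u,v,.083))
E
```

```text
312 352 179 191 ((332.0, 185.0), (12.0, 40.0), 90.0)
[ 0.54225189 -0.11080675  0.083     ]
[ 0.54472684 -0.224523    0.083     ]
[ 0.38199248 -0.22688618  0.083     ]
[ 0.37781011 -0.11700803  0.083     ]
```

View pics/c1.png

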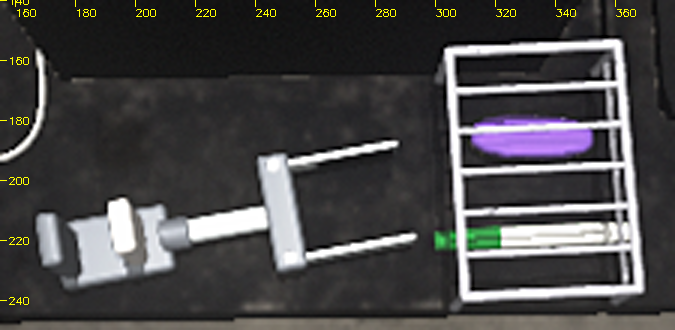

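```bash
python3 - <<'E'
from h import *
f=grab("top");print("cam",-f["R"].T@f["t"])
P=lambda u,v,z:pt(f,155+u/3,140+v/3,z)
tu,tl=P(397,143,.032),P(415,237,.032)
tip=(tu+tl)/2;print("tips",tu,tl,np.linalg.norm(tu-tl),tip)
ch=[P(*c,.036) for c in[(284,153),(304,264),(258,158),(279,270)]]
fr=(ch[0]+ch[1])/2;bk=(ch[2]+ch[3])/2;print("crosshead",fr,bk,np.linalg.norm(ch[0]-ch[1]))
d=tip-fr;a=d-d[2];print("yaw tip-ch",np.degrees(np.arctan2(d[1],d[0])),np.linalg.norm(d[:2]))
e=ch[0]-ch[1];print("yaw crosshead",np.degrees(np.arctan2(-e[0],e[1])))
for y in[-81,-79,-77,-75]:
    c=np.array([np.cos(np.radians(y)),np.sin(np.radians(y))]);print(y,"origin from tip",tip[:2]-.21*c,"from ch",fr[:2]-.135*c)
# foot corners z .02 and posts tops
for z in(.096,.116):
    print("grey top",z,[P(*q,z)[:2].round(4) for q in[(38,214),(53,213)]],"white",[P(*q,z)[:2].round(4) for q in[(108,200),(130,198)]])
print("foot right",P(165,207,.02),P(172,268,.02))
print("brush",pt(f,332,185,.02),pt(f,312,185,.015),pt(f,352.5,185,.015))
print("marker",P(435,240,.009),P(630,234,.009))
for u,v in[(466,298),(640,290)]:print("near legs rail",P(u,v,.083))
im=f["frame"].astype(int);b,g,r=im[...,0],im[...,1],im[...,2]
m=((b-g>60)&(r-g>20));m[:140]=0;m[:, :290]=0;m[:,380:]=0
ys,xs=np.nonzero(m);w=np.array([pt(f,x,y,.018)[:2] for x,y in zip(xs,ys)],np.float32)
print(cv2.minAreaRect(w*1000),cv2.fitLine(w,cv2.DIST_L2,0,.01,.01).ravel())
E
```

```text
cam [ 0.2979424  -0.02455866  0.95669026]
tips [ 0.48998447 -0.0796817   0.032     ] [ 0.42525674 -0.09021303  0.032     ] 0.06557887341734128 [ 0.4576206  -0.08494736  0.032     ]
crosshead [ 0.4454235  -0.00905029  0.036     ] [0.44192239 0.00812561 0.036     ] 0.07678286654657909
yaw tip-ch -80.87029818863383 0.07687090226624861
yaw crosshead -80.493637665842
-81 origin from tip [0.42476937 0.12246719] from ch [0.42430485 0.12428764]
-79 origin from tip [0.41755071 0.12119434] from ch [0.41966429 0.12346938]
-77 origin from tip [0.41038088 0.11967035] from ch [0.41505511 0.12248967]
-75 origin from tip [0.4032686  0.11789706] from ch [0.41048293 0.1213497 ]
grey top 0.096 [array([0.4342, 0.1508]), array([0.4347, 0.1414])] white [array([0.4426, 0.1069]), array([0.4436, 0.0931])]
grey top 0.116 [array([0.4311, 0.1467]), array([0.4316, 0.1375])] white [array([0.4392, 0.1039]), array([0.4403, 0.0904])]
foot right [0.44993441 0.07944072 0.02      ] [0.4079568  0.07437062 0.02      ]
brush [ 0.49684668 -0.17310901  0.02      ] [ 0.49848275 -0.13223373  0.015     ] [ 0.49731984 -0.21660474  0.015     ]
marker [ 0.42615238 -0.10556722  0.009     ] [ 0.42848633 -0.24008966  0.009     ]
near legs rail [ 0.37906048 -0.11768043  0.083     ]
near legs rail [ 0.3826145 -0.2275529  0.083    ]
((497.3036193847656, -173.4187774658203), (83.23934936523438, 25.49262809753418), 89.20978546142578) [ 0.03251773  0.9994712   0.4951714  -0.17369099]
```

```bash
cat >>h.py <<'E'
from scipy.spatial.transform import Rotation as Ro
def shifts(targets):  # rows of x,y,z (m), tool yaw deg (tool y lies at yaw-90)
    s=bot.observe();R=Ro.from_euler("xyz",s["tool_rot"]);p=s["position"]
    print("clock %.2f"%s["clock"],"pos",p.round(4),"rot",np.degrees(s["tool_rot"]).round(2),"F",s["force"].round(1),"w %.4f f %.1f"%(s["grip_width"],s["finger_force"]))
    for x,y,z,w in targets:
        T=Ro.from_euler("xyz",[180,0,w],degrees=True)
        print([x,y,z,w],"->",(R.inv().apply(np.array([x,y,z])-p)*100).round(2),np.degrees((R.inv()*T).as_rotvec()).round(2))
E
python3 -c "
from h import *
shifts([(.36,-.33,.231,9.3),(.43,-.05,.231,9.3),(.424,.122,.231,9.3),(.424,.122,.15,9.3)])"
```

```text
clock 0.20 pos [ 0.1845 -0.5969  0.231 ] rot [-179.96    0.     17.17] F [ 0.2  0.1 -0.1] w 0.0854 f 0.0
[0.36, -0.33, 0.231, 9.3] -> [ 2.465e+01 -2.032e+01  1.000e-02] [-0.04  0.01  7.87]
[0.43, -0.05, 0.231, 9.3] -> [ 3.961e+01 -4.501e+01  2.000e-02] [-0.04  0.01  7.87]
[0.424, 0.122, 0.231, 9.3] -> [ 4.411e+01 -6.162e+01  4.000e-02] [-0.04  0.01  7.87]
[0.424, 0.122, 0.15, 9.3] -> [ 44.11 -61.61   8.14] [-0.04  0.01  7.87]
```

Request:
servo_tool:
  plan:
    - [8.54, 3.5, -2.9, 0, 0, 0, 1]
    - [8.54, 7, -5.8, 0, 0, 0, 2]
    - [8.54, 10.5, -8.7, 0, 0, 0, 3]
    - [8.54, 14, -11.6, 0, 0, 0, 4]
    - [8.54, 17.5, -14.5, 0, 0, 0, 5]
    - [8.54, 21, -17.4, 0, 0, 0, 6]
    - [8.54, 24.6, -20.3, 0, 0, 0, 7]
    - [8.54, 27.6, -24.5, 0, 0, 0, 7.9]
    - [8.54, 30.5, -29.5, 0, 0, 0, 7.9]
    - [8.54, 33, -34, 0, 0, 0, 7.9]

```text
clock: 1.2
position: [0.3973, -0.1835, 0.2313]
tool_rot: [3.141, -0.0, 0.162]
force: [1.4, 0.3, -0.9]
grip_width: 0.0854
finger_force: 0.0
```

```bash
python3 -c "
from h import *
shifts([(.43,-.05,.231,9.3),(.424,.122,.231,9.3),(.424,.122,.14,9.3)])"
```

```text
clock 1.20 pos [ 0.3973 -0.1835  0.2313] rot [ 1.7999e+02 -1.0000e-02  9.2800e+00] F [ 1.4  0.3 -0.9] w 0.0854 f 0.0
[0.43, -0.05, 0.231, 9.3] -> [  5.38 -12.65   0.03] [ 0.01 -0.01 -0.02]
[0.424, 0.122, 0.231, 9.3] -> [  7.56 -29.72   0.03] [ 0.01 -0.01 -0.02]
[0.424, 0.122, 0.14, 9.3] -> [  7.56 -29.72   9.13] [ 0.01 -0.01 -0.02]
```

Request:
servo_tool:
  plan:
    - [8.54, 1.8, -4.2, 0, 0, 0, 0]
    - [8.54, 3.6, -8.4, 0, 0, 0, 0]
    - [8.54, 5.4, -12.6, 0, 0, 0, 0]
    - [8.54, 6, -17, 0, 0, 0, 0]
    - [8.54, 6.6, -21.5, 0, 0, 0, 0]
    - [8.54, 7.1, -25.5, 0, 0, 0, 0]
    - [8.54, 7.5, -29, 1, 0, 0, 0]
    - [8.54, 7.5, -29.7, 4, 0, 0, 0]
    - [8.54, 7.5, -29.7, 7.5, 0, 0, 0]
    - [8.54, 7.5, -29.7, 7.5, 0, 0, 0]

```text
clock: 2.2
position: [0.4214, 0.1194, 0.1535]
tool_rot: [3.141, 0.006, 0.163]
force: [-0.1, 0.5, -0.3]
grip_width: 0.0854
finger_force: 0.0
```

```bash
python3 -c "
from h import *
shifts([(.424,.122,.04,9.3)])
f=grab('top');crop(f,'pics/c2.png',110,130,310,270,3)
g=grab('side');crop(g,'pics/c3.png',170,90,330,230,4)
"
```

```text
clock 2.20 pos [0.4214 0.1194 0.1535] rot [179.97   0.32   9.34] F [-0.1  0.5 -0.3] w 0.0854 f 0.0
[0.424, 0.122, 0.04, 9.3] -> [ 0.37 -0.22 11.35] [0.03 0.32 0.04]
```

View pics/c3.png

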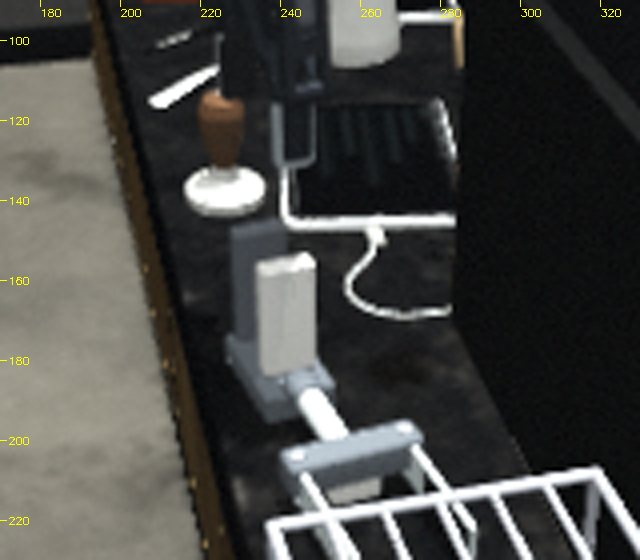

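```bash
python3 -c "
from h import *
g=grab('side');shifts([(.424,.122,.06,9.3)])
y=np.radians(-80.7)
for q in[(.03,.017,.096),(.03,-.017,.096),(.03,-.017,.02),(.03,.017,.02),(-.03,.017,.096),(-.03,-.017,.096)]:
    X=np.array([.424+q[0]*np.cos(y)-q[1]*np.sin(y),.122+q[0]*np.sin(y)+q[1]*np.cos(y),q[2]])
    c=g['mtx']@(g['R']@X+g['t']);uv=c[:2]/c[2];print(q,uv.round(1),((uv-[170,90])*4).round())
"
```

```text
clock 2.35 pos [0.4238 0.1197 0.1575] rot [-1.80e+02 -4.00e-02  9.25e+00] F [-0.4  0.6  0.5] w 0.0853 f 0.0
[0.424, 0.122, 0.06, 9.3] -> [ 0.05 -0.22  9.75] [-0.   -0.04 -0.05]
(0.03, 0.017, 0.096) [248.1 155.1] [312. 260.]
(0.03, -0.017, 0.096) [234.1 158. ] [256. 272.]
(0.03, -0.017, 0.02) [235.2 185.5] [261. 382.]
(0.03, 0.017, 0.02) [248.6 182.5] [314. 370.]
(-0.03, 0.017, 0.096) [239.3 143.4] [277. 214.]
(-0.03, -0.017, 0.096) [225.8 146. ] [223. 224.]
```

The side view shows the grip posts where the model puts them: white top at (234–248, 155) and grey at (228–240, 146). The open fingers are above them, so I'll descend.

Request:
servo_tool:
  plan:
    - [8.54, 0.1, -0.2, 2.5, 0, 0, 0]
    - [8.54, 0.1, -0.2, 5, 0, 0, 0]
    - [8.54, 0.1, -0.2, 7, 0, 0, 0]
    - [8.54, 0.1, -0.2, 9, 0, 0, 0]
    - [8.54, 0.1, -0.2, 10.5, 0, 0, 0]
    - [8.54, 0.1, -0.2, 11.6, 0, 0, 0]
    - [8.54, 0.1, -0.2, 11.6, 0, 0, 0]
    - [8.54, 0.1, -0.2, 11.6, 0, 0, 0]

```text
clock: 3.15
position: [0.4246, 0.1219, 0.0412]
tool_rot: [-3.142, -0.001, 0.162]
force: [0.9, 0.2, 0.5]
grip_width: 0.0854
finger_force: 0.0
```

Request:
servo_tool:
  plan:
    - [5.6, 0, 0, 0, 0, 0, 0]
    - [5.6, 0, 0, 0, 0, 0, 0]
    - [5.6, 0, 0, 0, 0, 0, 0]
    - [5.6, 0, 0, 0, 0, 0, 0]
    - [5.6, 0, 0, 0, 0, 0, 0]
    - [5.6, 0, 0, 0, 0, 0, 0]
  force: 20

```text
clock: 3.75
position: [0.4247, 0.1223, 0.041]
tool_rot: [-3.141, -0.002, 0.162]
force: [0.4, 1.7, 6.0]
grip_width: 0.0559
finger_force: 0.0
```

```bash
python3 -c "
from h import *
shifts([])
f=grab('top');crop(f,'pics/c4.png',150,140,380,250,3)
g=grab('side');crop(g,'pics/c5.png',170,90,350,300,3)
a=cv2.imread('pics/c4.png');print(a.shape)
"
```

```text
clock 3.75 pos [0.4247 0.1223 0.041 ] rot [-1.7997e+02 -1.1000e-01  9.2800e+00] F [0.4 1.7 6. ] w 0.0559 f 0.0
(330, 690, 3)
```

View pics/c4.png

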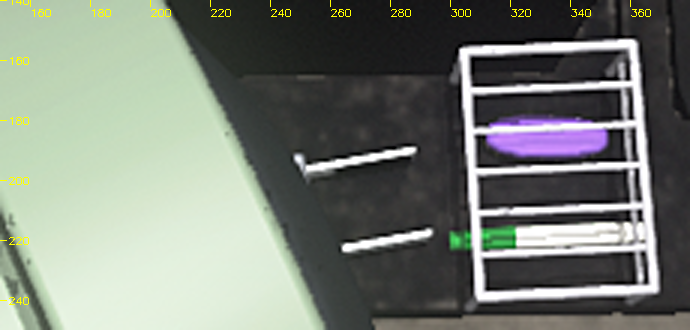

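```bash
python3 -c "
from h import *
f=grab('top')
tu,tl=pt(f,288.3,190,.032),pt(f,293.7,217.3,.032);t=(tu+tl)/2;d=tu-tl
print(tu,tl,np.linalg.norm(d),np.degrees(np.arctan2(-d[0],d[1])))
s=bot.observe();q=s['position'];v=t-q;print('tip-tcp',v,np.linalg.norm(v[:2]),np.degrees(np.arctan2(v[1],v[0])))
"
```

```text
[ 0.48509063 -0.08153714  0.032     ] [ 0.42870601 -0.09104609  0.032     ] 0.0571808191839312 -80.42746541782103
tip-tcp [ 0.03218857 -0.20859942 -0.00903569] 0.2110682843616156 -81.22798744635618
```

```bash
python3 -c "
from h import *
f=grab('top')
for u,v in[(175,166),(240,165),(290,164),(350,162)]:print(pt(f,u,v,0))
print(pt(f,152,125,.2),pt(f,355,122,.2))
g=grab('side')
for u,v in[(282.5,171),(290,183),(295,195),(302,209)]:print('s',pt(g,u,v,0))
"
```

```text
[0.54718854 0.15713077 0.        ]
[0.54746587 0.0182952  0.        ]
[ 0.54818778 -0.08854356  0.        ]
[ 0.55081887 -0.21690011  0.        ]
[0.56833475 0.16031293 0.2       ] [ 0.56884602 -0.18885803  0.2       ]
s [0.54843592 0.15653484 0.        ]
s [0.55176343 0.09890912 0.        ]
s [0.54897325 0.04743636 0.        ]
s [ 0.54859767 -0.00798632  0.        ]
```

View pics/c5.png

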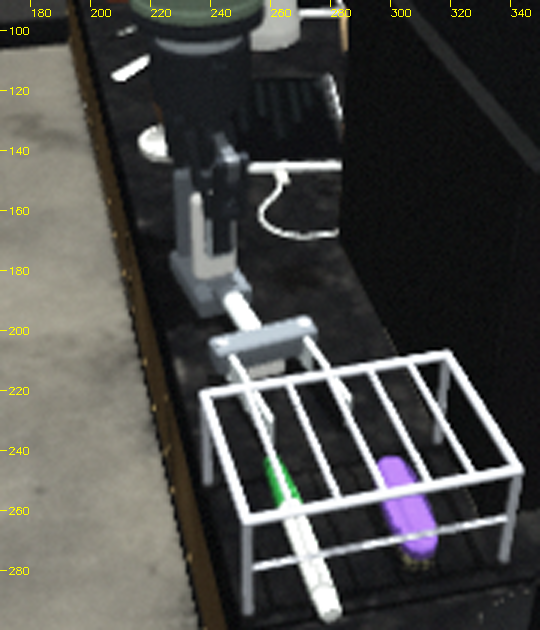

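```bash
python3 - <<'E'
from h import *
g=grab("side");f=grab("top")
for n,F,u0,u1,v0,v1 in(("side",g,290,325,230,295),("top",f,300,360,170,200)):
    im=F["frame"].astype(int);b,gg,r=im[...,0],im[...,1],im[...,2]
    m=(b-gg>50)&(r-gg>15);k=np.zeros_like(m);k[v0:v1,u0:u1]=1;ys,xs=np.nonzero(m&k)
    w=np.array([pt(F,x,y,.018)[:2] for x,y in zip(xs,ys)],np.float32)
    d=cv2.fitLine(w,cv2.DIST_L2,0,.01,.01).ravel();print(n,len(xs),cv2.minAreaRect(w*1000),np.degrees(np.arctan2(d[1],d[0])),d[2:])
# ends midline by hand
a,b=pt(g,300.7,245,.022),pt(g,311,273.3,.022);print(a,b,np.degrees(np.arctan2(b[1]-a[1],b[0]-a[0])))
shifts([])
E
```

```text
side 348 ((498.7671813964844, -173.32180786132812), (89.14700317382812, 29.62406349182129), 89.05052947998047) 85.1779 [ 0.49938923 -0.17595683]
top 385 ((497.30328369140625, -173.41876220703125), (83.2392578125, 25.49266815185547), 89.20894622802734) 88.01505 [ 0.49583614 -0.17350185]
[ 0.50092097 -0.14256071  0.022     ] [ 0.49650084 -0.21703477  0.022     ] -93.39659576877132
clock 4.10 pos [0.4247 0.1223 0.041 ] rot [-1.7997e+02 -1.1000e-01  9.2800e+00] F [0.5 2.2 5.7] w 0.0560 f 0.0
```

```bash
python3 -c "
from h import *
shifts([(.4247,.1223,.045,9.28),(.452,.121,.045,6.6),(.479,.119,.045,4)])"
```

```text
clock 4.10 pos [0.4247 0.1223 0.041 ] rot [-1.7997e+02 -1.1000e-01  9.2800e+00] F [0.5 2.2 5.7] w 0.0560 f 0.0
[0.4247, 0.1223, 0.045, 9.28] -> [-0.  -0.  -0.4] [-0.03 -0.11  0.  ]
[0.452, 0.121, 0.045, 6.6] -> [ 2.67  0.57 -0.39] [-0.04 -0.1   2.68]
[0.479, 0.119, 0.045, 4] -> [ 5.3   1.2  -0.39] [-0.04 -0.1   5.28]
```

Request:
servo_tool:
  plan:
    - [5.6, 0, 0, -0.2, 0, 0, 0]
    - [5.6, 0, 0, -0.4, 0, 0, 0]
    - [5.6, 0, 0, -0.4, 0, 0, 0]
    - [5.6, 1.1, 0.2, -0.4, 0, 0, 1.1]
    - [5.6, 2.2, 0.5, -0.4, 0, 0, 2.2]
    - [5.6, 3.3, 0.7, -0.4, 0, 0, 3.3]
    - [5.6, 4.4, 1.0, -0.4, 0, 0, 4.4]
    - [5.6, 5.3, 1.2, -0.4, 0, 0, 5.3]
    - [5.6, 5.3, 1.2, -0.4, 0, 0, 5.3]
    - [5.6, 5.3, 1.2, -0.4, 0, 0, 5.3]

```text
clock: 5.1
position: [0.478, 0.1185, 0.0441]
tool_rot: [3.142, 0.0, 0.069]
force: [-0.1, 0.3, -0.9]
grip_width: 0.0562
finger_force: 5.6
```

```bash
python3 -c "
from h import *
shifts([])
f=grab('top');crop(f,'pics/c6.png',220,145,370,245,5)
g=grab('side');crop(g,'pics/c7.png',170,90,350,300,3)"
```

```text
clock 5.10 pos [0.478  0.1185 0.0441] rot [1.80e+02 3.00e-02 3.98e+00] F [-0.1  0.3 -0.9] w 0.0562 f 5.6
```

View pics/c6.png

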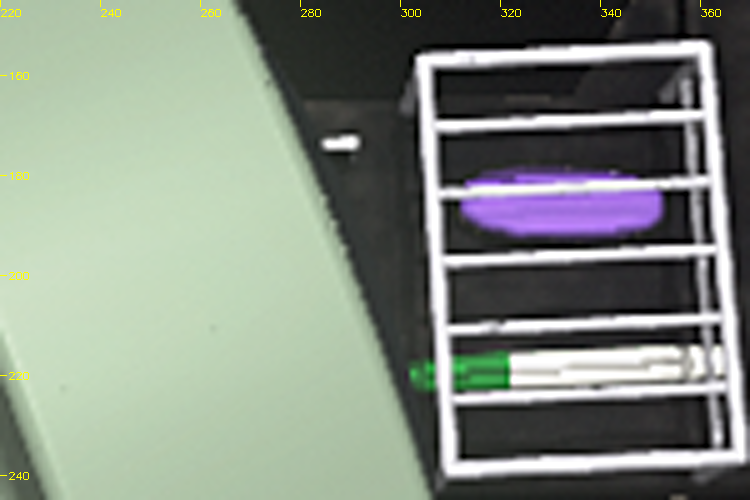

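View pics/c7.png

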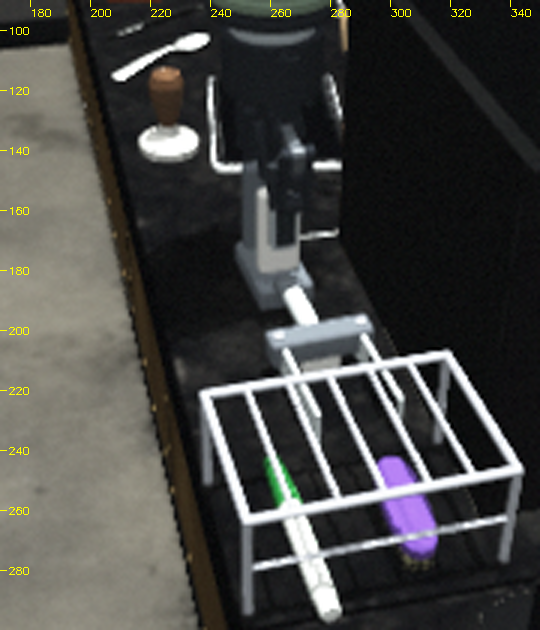

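Jaws are open, with tips at about (275.7,226.7) and (304,222.3) in the side view. The brush is at (305,259) and the marker is untouched. I'll check the alignment numerically.

```bash
python3 -c "
from h import *
g=grab('side');f=grab('top')
a,b=pt(g,275.7,226.7,.035),pt(g,304,222.3,.035);d=b-a;t=(a+b)/2
print('tips',a,b,np.linalg.norm(d),np.degrees(np.arctan2(-d[0],d[1])))
s=bot.observe();v=t-s['position'];print(t,np.degrees(np.arctan2(v[1],v[0])),np.hypot(*v[:2]))
print('top far tip',pt(f,291.6,173.4,.035))
"
```

```text
tips [ 0.46300198 -0.09351614  0.035     ] [ 0.52299511 -0.09294613  0.035     ] 0.05999583482020236 -89.455629432326
[ 0.49299855 -0.09323114  0.035     ] -85.91265787225478 0.21240410398489448
top far tip [ 0.51910927 -0.08897613  0.035     ]
```

Request:
servo_tool:
  plan:
    - [5.6, 0, 0, 0.2, 0, 0, 0]
    - [5.6, 0, 0, 0.35, 0, 0, 0]
    - [5.6, 0, 0.8, 0.35, 0, 0, 0]
    - [5.6, 0, 1.8, 0.35, 0, 0, 0]
    - [5.6, 0, 2.8, 0.35, 0, 0, 0]
    - [5.6, 0, 3.8, 0.35, 0, 0, 0]
    - [5.6, 0, 4.8, 0.35, 0, 0, 0]
    - [5.6, 0, 5.6, 0.35, 0, 0, 0]
    - [5.6, 0, 6.0, 0.35, 0, 0, 0]
    - [5.6, 0, 6.0, 0.35, 0, 0, 0]

```text
clock: 6.3
position: [0.4829, 0.0582, 0.0412]
tool_rot: [3.141, -0.001, 0.069]
force: [0.2, -2.6, 8.3]
grip_width: 0.0564
finger_force: 0.0
```

```bash
python3 -c "
from h import *
shifts([])
f=grab('top');crop(f,'pics/c8.png',220,145,370,245,3)
g=grab('side');crop(g,'pics/c9.png',225,170,345,300,4)
a=cv2.imread('pics/c8.png');b=cv2.imread('pics/c9.png');c=np.zeros((max(a.shape[0],b.shape[0]),800,3),np.uint8);b=cv2.resize(b,None,fx=.72,fy=.72) if a.shape[1]+b.shape[1]>800 else b
c[:a.shape[0],:a.shape[1]]=a;c[:b.shape[0],a.shape[1]:a.shape[1]+b.shape[1]]=b[:,:800-a.shape[1]];cv2.imwrite('pics/d1.png',c)"
```

```text
clock 6.30 pos [0.4829 0.0582 0.0412] rot [ 1.7999e+02 -7.0000e-02  3.9400e+00] F [ 0.2 -2.6  8.3] w 0.0564 f 0.0
```

View pics/d1.png

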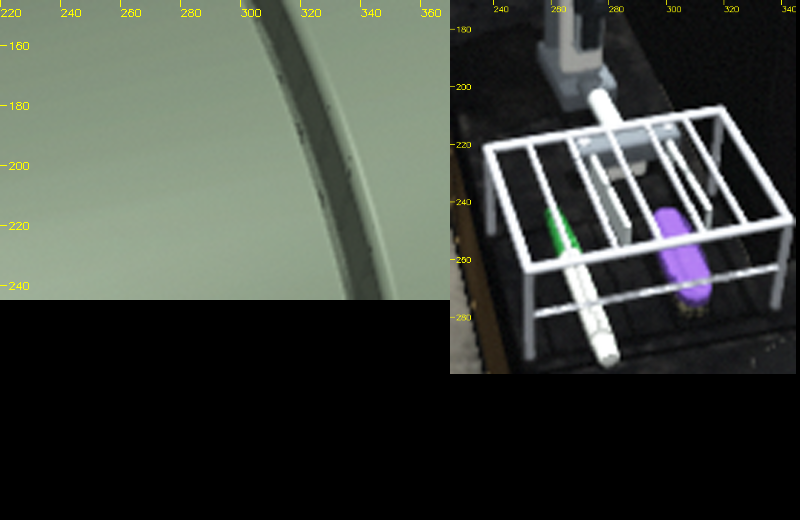

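The brush's near end sits centred between the jaws in the side view: jaws at about columns 287 and 316, brush at 297–307. The marker is clear, so I'll continue in.

Request:
servo_tool:
  plan:
    - [5.6, 0, 0.8, 0, 0, 0, 0]
    - [5.6, 0, 1.6, 0, 0, 0, 0]
    - [5.6, 0, 2.4, 0, 0, 0, 0]
    - [5.6, 0, 3.2, 0, 0, 0, 0]
    - [5.6, 0, 3.8, 0, 0, 0, 0]
    - [5.6, 0, 3.9, 0, 0, 0, 0]
    - [5.6, 0, 3.9, 0, 0, 0, 0]

```text
clock: 7.1
position: [0.4856, 0.0196, 0.0412]
tool_rot: [3.142, -0.001, 0.069]
force: [0.7, -1.1, 7.8]
grip_width: 0.0565
finger_force: 0.0
```

```bash
cat >>h.py <<'E'
def purple():
    g=grab("side");im=g["frame"].astype(int);b,gg,r=im[...,0],im[...,1],im[...,2]
    m=((b-gg>50)&(r-gg>15));m[:130]=0;m[:,:200]=0;m[:,360:]=0
    n,l,st,c=cv2.connectedComponentsWithStats(cv2.morphologyEx(m.astype(np.uint8),cv2.MORPH_CLOSE,np.ones((5,5))));k=1+st[1:,4].argmax();ys,xs=np.nonzero(l==k)
    w=np.array([pt(g,x,y,.018)[:2] for x,y in zip(xs,ys)],np.float32)
    d=cv2.fitLine(w,cv2.DIST_L2,0,.01,.01).ravel();print("brush",len(xs),np.round(w.mean(0),4),"rect",cv2.minAreaRect(w*1000),"box px",st[k,:4])
E
python3 -c "
from h import *
shifts([]);purple()"
```

```text
clock 7.10 pos [0.4856 0.0196 0.0412] rot [ 1.80e+02 -7.00e-02  3.96e+00] F [ 0.7 -1.1  7.8] w 0.0565 f 0.0
brush 402 [ 0.4996 -0.1759] rect ((498.9130554199219, -173.33819580078125), (88.36075592041016, 29.25067138671875), 89.39803314208984) box px [296 242  20  34]
```

Request:
servo_tool:
  plan:
    - [5.2, 0, 0, -0.05, 0, 0, 0]
    - [4.8, 0, 0, -0.1, 0, 0, 0]
    - [4.4, 0, 0, -0.15, 0, 0, 0]
    - [4.1, 0, 0, -0.2, 0, 0, 0]
    - [3.8, 0, 0, -0.25, 0, 0, 0]
    - [3.5, 0, 0, -0.25, 0, 0, 0]
    - [3.5, 0, 0, -0.25, 0, 0, 0]
    - [3.5, 0, 0, -0.25, 0, 0, 0]
  force: 28

```text
clock: 7.95
position: [0.4852, 0.0199, 0.0434]
tool_rot: [-3.142, -0.0, 0.07]
force: [-0.2, 2.6, 5.4]
grip_width: 0.0386
finger_force: 27.7
```

```bash
python3 -c "
from h import *
shifts([]);purple()"
```

```text
clock 7.95 pos [0.4852 0.0199 0.0434] rot [-1.80e+02 -2.00e-02  3.99e+00] F [-0.2  2.6  5.4] w 0.0386 f 27.7
brush 370 [ 0.501  -0.1773] rect ((501.57861328125, -174.76148986816406), (87.10546875, 24.92459487915039), 88.73258209228516) box px [295 243  22  33]
```

Request:
servo_tool:
  plan:
    - [3.5, 0, -0.5, 0, 0, 0, 0]
    - [3.5, 0, -1.2, 0, 0, 0, 0]
    - [3.5, 0, -2, 0, 0, 0, 0]
    - [3.5, 0, -2, 0, 0, 0, 0]

```text
clock: 8.4
position: [0.4837, 0.0405, 0.0434]
tool_rot: [-3.142, -0.0, 0.07]
force: [-0.9, 2.2, 6.6]
grip_width: 0.0386
finger_force: 30.0
```

```bash
python3 -c "
from h import *
shifts([]);purple()"
```

```text
clock 8.40 pos [0.4837 0.0405 0.0434] rot [-1.80e+02 -1.00e-02  4.03e+00] F [-0.9  2.2  6.6] w 0.0386 f 30.0
brush 329 [ 0.5    -0.1574] rect ((500.60723876953125, -153.09823608398438), (84.8166275024414, 25.63180923461914), 84.682861328125) box px [292 236  21  31]
```

Request:
servo_tool:
  plan:
    - [3.5, 0, -0.6, 0, 0, 0, 0]
    - [3.5, 0, -1.6, 0, 0, 0, 0]
    - [3.5, 0, -2.6, 0, 0, 0, 0]
    - [3.5, -0.3, -3.6, 0, 0, 0, 0]
    - [3.5, -0.6, -4.6, 0, 0, 0, 0]
    - [3.5, -0.9, -5.6, 0, 0, 0, 0]
    - [3.5, -1.2, -6.6, 0, 0, 0, 0]
    - [3.5, -1.5, -7.4, 0, 0, 0, 0]
    - [3.5, -1.7, -8, 0, 0, 0, 0]
    - [3.5, -1.7, -8, 0, 0, 0, 0]

```text
clock: 9.45
position: [0.461, 0.119, 0.0434]
tool_rot: [3.141, -0.0, 0.07]
force: [-0.4, 2.4, 6.8]
grip_width: 0.0385
finger_force: 30.1
```

```bash
python3 -c "
from h import *
shifts([]);purple()"
```

```text
clock 9.45 pos [0.461  0.119  0.0434] rot [179.99  -0.     4.03] F [-0.4  2.4  6.8] w 0.0385 f 30.1
brush 239 [ 0.4741 -0.0807] rect ((473.85504150390625, -80.16294860839844), (76.21126556396484, 22.28622055053711), 89.41989135742188) box px [270 217  18  24]
```

Request:
servo_tool:
  plan:
    - [3.5, -0.2, -0.7, 0, 0, 0, 0]
    - [3.5, -0.5, -1.6, 0, 0, 0, 0]
    - [3.5, -0.8, -2.6, 0, 0, 0, 0]
    - [3.5, -1.1, -3.6, 0, 0, 0, 0]
    - [3.5, -1.3, -4.3, 0, 0, 0, 0]
    - [3.5, -1.3, -4.5, 0, 0, 0, 0]
    - [3.5, -1.3, -4.5, 0, 0, 0, 0]

```text
clock: 10.2
position: [0.445, 0.1625, 0.0434]
tool_rot: [3.141, 0.0, 0.07]
force: [-1.1, 2.4, 7.6]
grip_width: 0.0377
finger_force: 29.8
```

```bash
python3 -c "
from h import *
shifts([]);purple()"
```

```text
clock 10.20 pos [0.445  0.1625 0.0434] rot [179.98   0.     4.  ] F [-1.1  2.4  7.6] w 0.0377 f 29.8
brush 286 [ 0.4597 -0.0323] rect ((460.2575988769531, -29.757793426513672), (88.79578399658203, 27.187414169311523), 88.86466979980469) box px [258 202  18  26]
```

Request:
servo_tool:
  plan:
    - [4.5, 0, 0, 0, 0, 0, 0]
    - [5.2, 0, 0, 0, 0, 0, 0]
    - [5.8, 0, 0, 0, 0, 0, 0]
    - [6.5, 0, 0, 0, 0, 0, 0]
    - [7.5, 0, 0, 0, 0, 0, 0]
    - [8.54, 0, 0, 0, 0, 0, 0]
    - [8.54, 0, 0, 0, 0, 0, 0]
    - [8.54, 0, 0, 0, 0, 0, 0]
    - [8.54, 0, 0, 0, 0, 0, 0]

```text
clock: 11.15
position: [0.4451, 0.1624, 0.0433]
tool_rot: [-3.142, -0.0, 0.069]
force: [0.1, 0.3, 0.4]
grip_width: 0.0856
finger_force: 0.0
```

Request:
servo_tool:
  plan:
    - [8.54, 0, 0, -0.5, 0, 0, 0]
    - [8.54, 0, 0, -1.5, 0, 0, 0]
    - [8.54, 0, 0, -3, 0, 0, 0]
    - [8.54, 0, 0, -5, 0, 0, 0]
    - [8.54, 0, 0, -8, 0, 0, 0]
    - [8.54, 0, 0, -11, 0, 0, 0]
    - [8.54, 0, 0, -14, 0, 0, 0]
    - [8.54, 0, 0, -17, 0, 0, 0]
    - [8.54, 0, 0, -17, 0, 0, 0]
    - [8.54, 0, 0, -17, 0, 0, 0]

```text
clock: 12.15
position: [0.4452, 0.1623, 0.2142]
tool_rot: [-3.141, -0.002, 0.069]
force: [0.1, -0.1, -0.5]
grip_width: 0.0853
finger_force: 0.0
```

```bash
python3 -c "
from h import *
shifts([]);purple()
g=grab('side');crop(g,'pics/e1.png',190,90,350,300,2)
im=g['frame'];cv2.imwrite('pics/e2.png',cv2.resize(im[80:310,170:360],None,fx=2.5,fy=2.5,interpolation=cv2.INTER_CUBIC))"
```

```text
clock 12.15 pos [0.4452 0.1623 0.2142] rot [-1.7998e+02 -1.0000e-01  3.9600e+00] F [ 0.1 -0.1 -0.5] w 0.0853 f 0.0
brush 306 [ 0.459 -0.03 ] rect ((459.12164306640625, -29.592342376708984), (30.499954223632812, 89.49427032470703), 2.8090097904205322) box px [257 202  19  26]
```

View pics/e2.png

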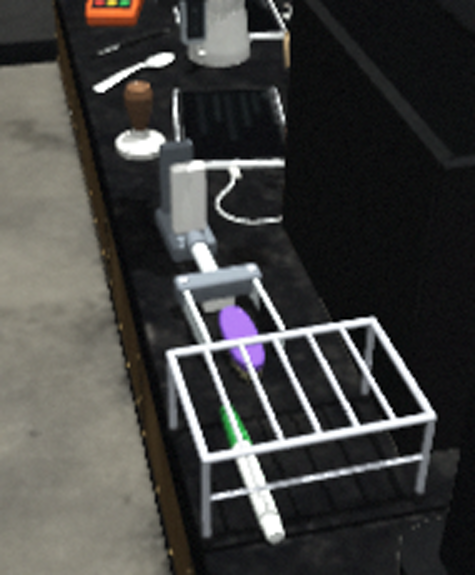

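The side view shows the brush lying free between the open jaws at pixel (267,214), about 39 mm in front of the rack by the measured positions. The reacher is flat, the marker is in place and the robot is clear.

```bash
python3 -c "
from workcell import bot
print(bot.job_done())"
```

```text
the job is handed in; nothing more can be done
None
```

The brush was drawn out with the reacher and released about 39 mm clear of the rack front; brush and reacher lie flat, the marker looks unmoved under the rack, and the job was handed in at about 12 s (no verdict was returned).

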